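# Lift the parts tray out of the toolbox and hold it up

### The job

I want to take the squeegee out of the bottom of the grey toolbox, from under its lift-out tray, so hold the tray up for me. Fold the box's carrying handle right down to one side, out of the way, then take the tray by the grip along its middle, lift it straight up out of the box and hold it level and still about 10 cm above the box, with all the loose parts still in it. Finish while holding it there - do not put it down - and leave the box and the things around it where they stand.

Things in the scene. Friction and masses are not known exactly. Their poses are not given: they have to be found in the camera images.
- toolbox: open grey sheet-steel toolbox standing loose on the table, about 2.4 kg. Outside 136 (x) x 218 (y) mm without the carrying handle, 98 mm high to its rolled rim; walls 3 mm, inside 130 x 212 mm. Origin: centre of its underside; x across its short side (away from the robot at yaw 0), y along its long side, z up.
- box_rim (a point): centre of the box's open mouth, level with the top of its rim, 98 mm above the underside.
- bail (a joint): carrying handle of the box, a U of steel strap pivoted in the middle of the two short walls (hinge along the box's y, 78 mm above the underside; arms outside the walls, outer faces 119 mm from the middle). Rad: 0 = folded level to the box's -x side (stop), 1.57 = upright over the tray (about so at the start), 3.14 = folded level to +x (stop). Stiff, 0.12 N m: stays where left.
- bail_grip (a point): middle of the round black grip of the carrying handle: 18 mm thick, 120 mm long, along the box's y, 120 mm from the hinge axis (box frame at joint value q: x = -0.120 cos q, y = 0, z = 0.078 + 0.120 sin q).
- tray: aluminium lift-out tray, 126 (x) x 208 (y) mm, 0.25 to 0.42 kg, with its parts up to 0.6 kg; walls 34 mm high. It stands on ledges in the box, 2 mm play all round, underside 50 mm above the table, so 48 mm below the rim. Four open compartments either side of a centre web along y. Origin: centre of its underside; axes as the box's.
- tray_grip (a point): centre of the tray's black grip, 55 mm above the tray's underside: a flat-sided bar on the centre web, 14 mm thick (x), 22 mm high, 124 mm long (y). Free space of over 45 mm on either side of it; below it the loose parts reach no higher than 31 mm above the tray's underside.
- knob_a: black star knob with a short stud pointing up, 37 mm across, 28 mm high, lying loose in one of the tray's compartments. Origin: centre of its underside.
- knob_b: second star knob, the same, in another compartment.
- collar_a: steel collar (ring) 30 mm across, 12 mm high, lying loose in one of the tray's compartments. Origin: centre of its underside.
- collar_b: second collar, the same, in another compartment.
- blow_gun: bystander: red-handled air gun lying on the table to the left, 101 x 225 x 21 mm. Origin: centre of its underside.
- pin_case: bystander: flat grey pin case left of the box, 82 x 110 x 29 mm. Origin: centre of its underside.
- ink_jar_c: bystander: ink jar with white lid, far left, 58 mm across, 62 mm high. Origin: centre of its underside.
- ink_jar_b: bystander: ink jar with yellow lid, right of the box, 62 mm across, 70 mm high. Origin: centre of its underside.

How it is judged:
By the outcome, as a careful person would: the job done as asked, in the order asked, and still so for the second after the job is handed in, while the arm keeps its last pose, push and grip.
It also fails if it takes over 48 s, if anything falls off the work surface, if the arm or the gripper's body presses on something with over 40 N, if the wrist force passes 120 N, or if a joint passes its speed limit or range.

### The arm

A 6-joint arm with a two-finger parallel gripper is mounted at the origin on a cart in front of the work surface, level with it; the furniture and walls round the work are solid. World frame = base frame: x ahead of the robot, y to its left, z up, the work surface at z = 0. Lengths are in m, angles in rad, forces in N, time in s.
With the tool pointing down it reaches from about 0.325 to 0.925 m from the base axis. Payload 3.1 kg.
Tool frame: the origin (TCP) lies at the very end of the fingers, on their centre line; the grasp point (between the pads) lies 19 mm behind it; z points along the fingers, y is the direction in which the jaws open and shut (so a half turn about z gives the same grasp; the last joint's range is limited). The gripper opens to 85 mm and grips with 20 to 120 N. Pads are 22 mm wide; open, the fingers measure 114 mm over their backs; the gripper's body (76 mm by 85 mm) begins 54 mm behind the grasp point. The pads swing forward as they close: fully open they stand 13 mm farther back than shut.
Start: joints at [-1.429, 0.217, 1.613, -0, 1.311, -0.112], TCP at [0.157, -0.605, 0.195] pointing down, gripper open.
Joint ranges: [-2.75, 2.75], [-0.78, 2.1], [0.31, 2.55], [-1.13, 4.27], [0.13, 2.63], [-2.58, 2.58]. Speed limits (rad/s): [2.79, 2.79, 3.14, 3.14, 3.14, 3.14].

### API

Orientations are given as a unit quaternion [x, y, z, w].
In Python, from bench import r, imaging gives the robot as it stands.
- The arm moves only by the tool drive_tool, never from a script. Its argument "plan" is a list of rows, each an object of numbers: "tx", "ty", "tz": the shift along the tool's x, y, z in mm; "wx", "wy", "wz": the turn, a rotation vector about the tool's x, y, z in degrees; "grip": the opening, from 0 (shut) to 1 (fully open). In form: [{"tx": .., "ty": .., "tz": .., "wx": .., "wy": .., "wz": .., "grip": ..}, ...]. A call has 1 to 5 rows; each row shifts and turns the commanded pose from where the row before left it, along the tool's axes as they then stand; what a row does not reach is not made up. A row lasts 1/12 s, in which the tool goes at most 41.7 mm and 7.16 degrees, less where a joint would pass 70% of its speed; a pose out of reach is approached as far as the arm can. A call with a gripper value outside its range is refused whole. The fingers move at their own pace and stop on an object; the grip force is fixed at half the most. Time passes only in rows, so rows that do not move let the fingers close. It gives the time, the measured TCP pose, the force and the opening at its end, in the units of the state.
- r.sense(): the state, without advancing time (a new reading comes with each control period).
- imaging.camera(name): name is "side" or "top"; returns a dict with "frame" (384x512x3 uint8, blue, green, red), "depth" (384x512 float32, m along the optical axis (not along the pixel's ray), 0 where there is no reading), "fx", "fy", "cx", "cy" (pixels), "R" (3x3) and "t" (3): a world point X has camera coordinates R X + t. Camera axes: x right, y down, z forward; pixel columns grow to the right and rows downward; lengths in m; the calibration is good to about 2 mm. A picture is of the moment at which its call begins.
- r.hand_in(): hands the job in, once; it reports no verdict.
The state is a dict: "time_s": time; "joint_pos": joint angles; "joint_vel": joint speeds; "tau": joint torques, N m; "tool_pos": TCP position; "tool_rot": TCP orientation; "force": force on the tool from outside, world axes, zero at the start; "wrist_torque": the same for the moment, N m; "gripper_width": finger opening in m.
Only numpy, scipy, OpenCV 4.12 (cv2) and the standard library are available. Lean on these libraries where they do the work, as an engineer would, in place of code of your own. Each camera call takes 0.05 s, during which the arm holds its last target.

## Working session

There is one attempt and no reset: what is moved stays moved. The work goes in short steps, Python scripts to look and compute and a tool call to move; the robot and the scene stay as the last step left them, time stands still between calls to the robot, and variables do not carry over. Pictures are saved under pics/ and viewed, and the job is handed in when it is done.

Besides the shell and the picture viewer there is one more tool, called after "Call:" as name(argument=value, ...), one argument or row to a line, values as JSON. drive_tool: Moves the arm, as the interface text tells. Its arguments: {"type":"object","properties":{"plan":{"type":"array","items":{"type":"object","properties":{"tx":{"type":"number"},"ty":{"type":"number"},"tz":{"type":"number"},"wx":{"type":"number"},"wy":{"type":"number"},"wz":{"type":"number"},"grip":{"type":"number"}}}}},"required":["plan"]}

```bash
ls; mkdir -p pics; python3 - <<'E'
from bench import r, imaging
import cv2,numpy as np,pickle
s=r.sense();print({k:np.round(v,3) for k,v in s.items()})
for n in("top","side"):
    c=imaging.camera(n);pickle.dump(c,open(f"{n}0.pkl","wb"));cv2.imwrite(f"pics/{n}0.png",c["frame"])
    print(n,c["fx"],c["cx"],c["cy"],c["R"],c["t"],-c["R"].T@c["t"])
E
```

```text
pics
{'time_s': np.float64(0.0), 'joint_pos': array([-1.429,  0.218,  1.615,  0.   ,  1.311, -0.112]), 'joint_vel': array([ 0.   ,  0.001, -0.001,  0.   , -0.001,  0.001]), 'tau': array([ 0.0000e+00, -3.9685e+01, -3.0385e+01,  0.0000e+00,  1.0000e-02,
        0.0000e+00]), 'tool_pos': array([ 0.157, -0.604,  0.194]), 'tool_rot': array([ 0.992,  0.127, -0.   , -0.001]), 'force': array([0.465, 0.007, 0.055]), 'wrist_torque': array([0.012, 0.077, 0.008]), 'gripper_width': np.float64(0.086)}
top 371.9178583789104 260.6362544808012 193.97704673802616 [[ 1.69176418e-02 -9.99856763e-01  4.97295055e-04]
 [-9.74967107e-01 -1.66067873e-02 -2.21728109e-01]
 [ 2.21704608e-01  3.26627040e-03 -9.75108403e-01]] [0.04183106 0.54435948 0.96895226] [0.31520373 0.04770027 1.06551249]
side 358.49063921284966 256.9987347147023 195.79143553367314 [[-0.98944889 -0.14322699 -0.02183852]
 [-0.08331385  0.6857945  -0.72301087]
 [ 0.11853141 -0.71356285 -0.6904914 ]] [0.54417837 0.08117298 0.96648453] [0.43064074 0.7119205  0.73792225]
```

View pics/top0.png

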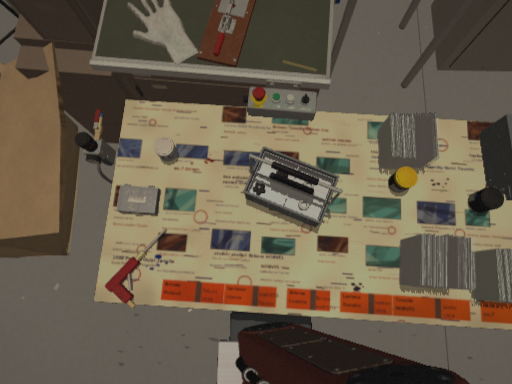

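View pics/side0.png

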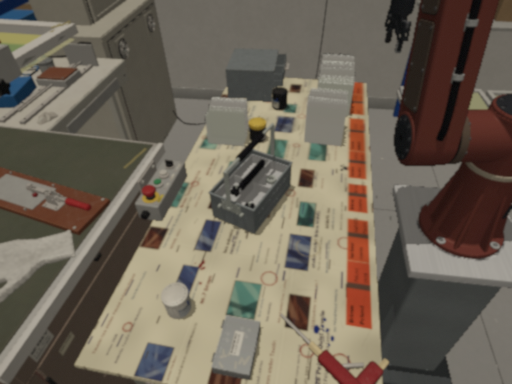

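The box is near top (292,188), turned about -25° in the image, with the ink jar at (404,177). I'll zoom in and fit the point cloud.

```bash
cat > h.py <<'E'
import numpy as np,cv2,pickle
def cloud(c):
    d=c["depth"];v,u=np.mgrid[:d.shape[0],:d.shape[1]]
    P=np.stack([(u-c["cx"])/c["fx"]*d,(v-c["cy"])/c["fy"]*d,d],-1)
    W=(P-c["t"])@c["R"]; W[d<=0]=np.nan
    return W
def proj(c,X):
    p=np.atleast_2d(X)@c["R"].T+c["t"];return np.c_[c["fx"]*p[:,0]/p[:,2]+c["cx"],c["fy"]*p[:,1]/p[:,2]+c["cy"]]
E
python3 - <<'E'
from h import *
ct=pickle.load(open("top0.pkl","rb"));cs=pickle.load(open("side0.pkl","rb"))
A=[]
for n,c,(a,b,e,f) in(("top",ct,(225,130,345,240)),("side",cs,(190,100,310,250))):
    im=c["frame"][b:f,a:e];cv2.imwrite(f"pics/{n}z.png",cv2.resize(im,None,fx=5 if n=="top" else 4,fy=5 if n=="top" else 4,interpolation=cv2.INTER_CUBIC))
    W=cloud(c)
    P=W[b:f,a:e].reshape(-1,3);P=P[np.isfinite(P[:,0])]
    print(n,"table z",np.median(P[abs(P[:,2])<.012,2]))
    Q=P[(P[:,2]>.088)&(P[:,2]<.105)];
    Q=Q
    print(len(Q),cv2.minAreaRect(Q[:,:2].astype(np.float32)))
    Q2=P[(P[:,2]>.03)&(P[:,2]<.11)];print(cv2.minAreaRect(Q2[:,:2].astype(np.float32)))
    H=P[(P[:,2]>.17)&(P[:,2]<.25)];print("handle",len(H),H.mean(0),cv2.minAreaRect(H[:,:2].astype(np.float32)))
    # map
    import sys
    X=P
    g=np.zeros((450,450,3),np.uint8)
    for p in X:
        i,j=int((0.75-p[0])*1000),int((0.2-p[1])*1000)
        if 0<=i<450 and 0<=j<450: g[i:i+3,j:j+3]=cv2.applyColorMap(np.uint8([[np.clip(p[2]*1000,0,255)]]),cv2.COLORMAP_JET)[0,0]
    cv2.imwrite(f"pics/{n}map.png",g)
E
```

```text
top table z -0.0006054928641229316
690 ((0.5664290189743042, -0.030410289764404297), (0.23425143957138062, 0.14283260703086853), 68.14454650878906)
((0.5665775537490845, -0.030039891600608826), (0.24715577065944672, 0.14283260703086853), 68.14454650878906)
handle 560 [ 0.56550133 -0.03029918  0.20284354] ((0.5667932629585266, -0.029635444283485413), (0.24148176610469818, 0.01750902272760868), 68.45174407958984)
side table z -0.0021670219413868134
820 ((0.6254228949546814, -0.16077327728271484), (0.4886094033718109, 0.3396966755390167), 80.46723175048828)
((0.5674933195114136, -0.2286200225353241), (0.3541290760040283, 0.6440281867980957), 16.082412719726562)
handle 430 [ 0.57047418 -0.01624337  0.19831266] ((0.5676025152206421, -0.026960641145706177), (0.23981928825378418, 0.017461512237787247), 67.1671142578125)
```

View pics/topz.png

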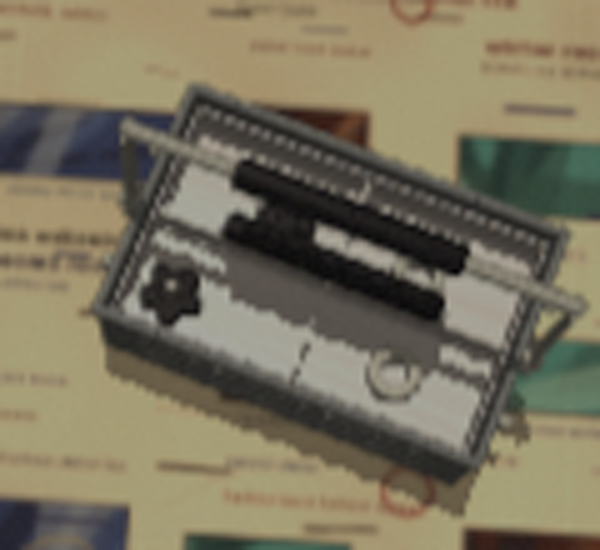

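View pics/sidez.png

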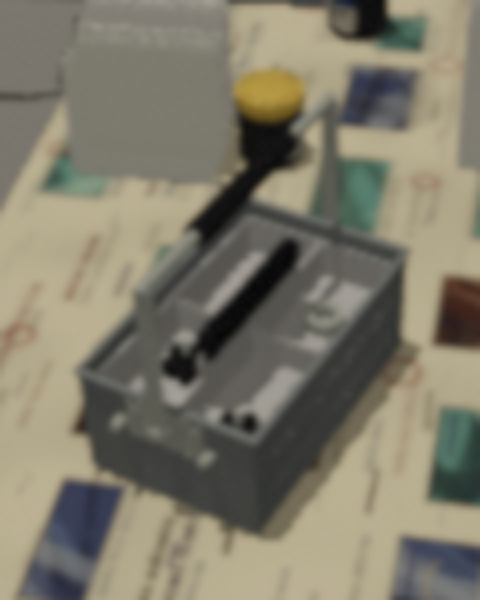

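View pics/topmap.png

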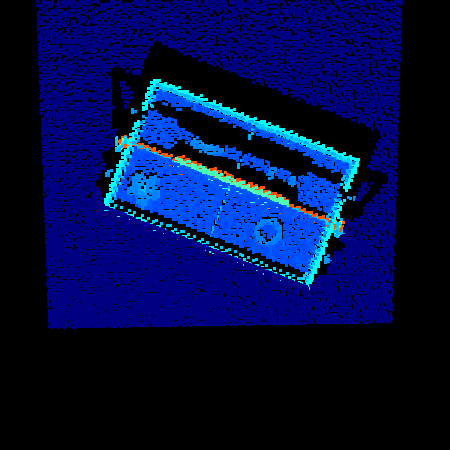

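```bash
python3 - <<'E'
from h import *
ct=pickle.load(open("top0.pkl","rb"));cs=pickle.load(open("side0.pkl","rb"))
from scipy.optimize import minimize
yaw=np.deg2rad(-21.86);c0=np.array([.5664,-.0304])
def loc(P,yaw,c):
    R=np.array([[np.cos(yaw),-np.sin(yaw)],[np.sin(yaw),np.cos(yaw)]]);return np.c_[(P[:,:2]-c)@R,P[:,2]]
for n,c in(("top",ct),("side",cs)):
    P=cloud(c).reshape(-1,3);P=P[np.isfinite(P[:,0])]
    Q=P[(P[:,2]>.090)&(P[:,2]<.104)&(np.linalg.norm(P[:,:2]-c0,axis=1)<.14)]
    L=loc(Q,yaw,c0);Q=Q[(abs(L[:,1])<.113)&(abs(L[:,0])>.04)|(abs(L[:,1])<.114)&(abs(L[:,1])>.098)]
    def f(p):
        L=loc(Q,p[2],p[:2]);d=np.minimum(abs(abs(L[:,0])-.0665),abs(abs(L[:,1])-.1075))
        return np.sum(np.minimum(d,.01)**2)*1e4
    o=minimize(f,[*c0,yaw],method="Nelder-Mead",options=dict(initial_simplex=[[*c0,yaw],[c0[0]+.006,c0[1],yaw],[c0[0],c0[1]+.006,yaw],[*c0,yaw+.03]]));print(n,len(Q),o.x,np.rad2deg(o.x[2]),o.fun)
    L=loc(P,o.x[2],o.x[:2])
    for nm,m in (("bailgrip",(L[:,2]>.15)&(L[:,2]<.25)&(abs(L[:,1])<.055)&(abs(L[:,0])<.05)),("traygrip",(abs(L[:,0])<.03)&(abs(L[:,1])<.065)&(L[:,2]>.1)&(L[:,2]<.125))):
        S=L[m];print(nm,len(S),S.mean(0) if len(S) else 0,np.percentile(S,[2,98],axis=0) if len(S) else 0)
W=cloud(ct)
for nm,(u0,v0,u1,v1) in dict(panel=(250,88,316,115),blkA=(380,112,438,170),jarb=(390,165,418,192),blkB=(400,235,475,292),dark=(470,115,511,210)).items():
    S=W[v0:v1,u0:u1].reshape(-1,3);S=S[S[:,2]>.015];print(nm,np.nanpercentile(S,[2,98],axis=0).round(3).tolist())
E
```

```text
top 622 [ 0.56610472 -0.02977229 -0.37805003] -21.660671223653313 26.97693412813633
bailgrip 330 [-5.67857766e-04 -1.43476277e-04  2.04478101e-01] [[-0.00763126 -0.05276039  0.19764253]
 [ 0.00855291  0.05278451  0.20868887]]
traygrip 286 [-1.51314971e-03  6.52739652e-05  1.13637544e-01] [[-0.00696838 -0.05894331  0.10140548]
 [ 0.00662605  0.05864374  0.11864746]]
side 432 [ 0.56671767 -0.02717639 -0.38181129] -21.87617552212298 17.90481232531522
bailgrip 220 [-0.00152142  0.00107781  0.20193714] [[-0.00707223 -0.05257341  0.19331517]
 [ 0.00703344  0.05209725  0.20611838]]
traygrip 235 [-0.00160069  0.00683177  0.11091601] [[-0.00655618 -0.05632384  0.10040048]
 [ 0.00662505  0.06031044  0.11622276]]
panel [[0.787, -0.099, 0.04], [0.858, 0.084, 0.108]]
blkA [[0.64, -0.426, 0.024], [0.767, -0.299, 0.116]]
jarb [[0.57, -0.385, 0.018], [0.645, -0.323, 0.072]]
blkB [[0.304, -0.474, 0.022], [0.427, -0.338, 0.144]]
dark [[0.519, -0.618, 0.019], [0.756, -0.552, 0.135]]
```

Call:
drive_tool(
  plan=[
    {"tz": -24,"wz": -6.7,"grip": 0},
    {"tz": -24,"wz": -6.7,"grip": 0},
    {"tz": -24,"wz": -6.7,"grip": 0},
    {"tz": -24,"wz": -6.7,"grip": 0},
    {"tz": -24,"wz": -6.7,"grip": 0},
  ],
)

```text
$.plan[0]: bad value
```

Call:
drive_tool(
  plan=[
    {"wz": -6.7,"grip": 0},
    {"wz": -6.7,"grip": 0},
    {"wz": -6.75,"grip": 0},
  ],
)

```text
$.plan[0]: bad value
```

```bash
cat >> h.py <<'E'
from scipy.spatial.transform import Rotation as Ro
C=np.array([.5663,-.029]);YAW=np.deg2rad(-21.75)
def st(r):
    s=r.sense();R=Ro.from_quat(s["tool_rot"]).as_matrix()
    p=s["tool_pos"];l=np.array([[np.cos(YAW),np.sin(YAW)],[-np.sin(YAW),np.cos(YAW)]])@(p[:2]-C)
    print("t",round(s["time_s"],2),"pos",p.round(4),"box",l.round(4),"yaw toolY",np.rad2deg(np.arctan2(R[1,1],R[0,1])).round(2),"toolz",R[:,2].round(4),"F",s["force"].round(2),"M",s["wrist_torque"].round(2),"w",round(float(s["gripper_width"]),4),"j",s["joint_pos"].round(3))
    return s,R
E
python3 - <<'E'
from h import *
from bench import r
s,R=st(r)
d=np.array([*(C+.040*np.array([np.cos(YAW),np.sin(YAW)])),.30])-s["tool_pos"];print((R.T@d*1000).round(1))
E
```

```text
t 0.1 pos [ 0.1569 -0.6042  0.1938] box [-0.1672 -0.6859] yaw toolY -75.46 toolz [-3.0e-04  2.1e-03 -1.0e+00] F [0.41 0.93 1.01] M [0.   0.02 0.01] w 0.0852 j [-1.429  0.218  1.615  0.     1.311 -0.112]
[ 573.  -430.5 -105.1]
```

Call:
drive_tool(
  plan=[
    {"tx": 0,"ty": 0,"tz": -24,"wx": 0,"wy": 0,"wz": -6.7,"grip": 0},
    {"tx": 0,"ty": 0,"tz": -24,"wx": 0,"wy": 0,"wz": -6.7,"grip": 0},
    {"tx": 0,"ty": 0,"tz": -24,"wx": 0,"wy": 0,"wz": -6.7,"grip": 0},
    {"tx": 0,"ty": 0,"tz": -24,"wx": 0,"wy": 0,"wz": -6.7,"grip": 0},
    {"tx": 0,"ty": 0,"tz": -24,"wx": 0,"wy": 0,"wz": -6.7,"grip": 0},
  ],
)

```text
time_s: 0.52
tool_pos: [0.1569, -0.6044, 0.3153]
tool_rot: [0.912, 0.41, 0.0, -0.001]
force: [-0.3, -1.0, 0.9]
gripper_width: 0.0256
```

Call:
drive_tool(
  plan=[
    {"tx": 0,"ty": 0,"tz": 0,"wx": 0,"wy": 0,"wz": -6.7,"grip": 0},
    {"tx": 0,"ty": 0,"tz": 0,"wx": 0,"wy": 0,"wz": -6.7,"grip": 0},
    {"tx": 0,"ty": 0,"tz": 0,"wx": 0,"wy": 0,"wz": -6.8,"grip": 0},
  ],
)

```text
time_s: 0.77
tool_pos: [0.157, -0.605, 0.3153]
tool_rot: [0.826, 0.563, -0.0, 0.0]
force: [0.0, 1.1, -0.8]
gripper_width: -0.0004
```

Call:
drive_tool(
  plan=[
    {"tx": 30,"ty": 9,"tz": 0,"wx": 0,"wy": 0,"wz": 0,"grip": 0},
    {"tx": 30,"ty": 9,"tz": 0,"wx": 0,"wy": 0,"wz": 0,"grip": 0},
    {"tx": 30,"ty": 9,"tz": 0,"wx": 0,"wy": 0,"wz": 0,"grip": 0},
    {"tx": 30,"ty": 9,"tz": 0,"wx": 0,"wy": 0,"wz": 0,"grip": 0},
    {"tx": 30,"ty": 9,"tz": 0,"wx": 0,"wy": 0,"wz": 0,"grip": 0},
  ],
)

```text
time_s: 1.18
tool_pos: [0.2548, -0.4808, 0.3142]
tool_rot: [0.828, 0.561, 0.0, -0.001]
force: [0.4, 0.0, -0.8]
gripper_width: 0.0001
```

```bash
cat > s.py <<'E'
from h import *
from bench import r
s,R=st(r)
E
python3 s.py
```

```text
t 1.18 pos [ 0.2548 -0.4808  0.3142] box [-0.1219 -0.5351] yaw toolY -21.79 toolz [-3.0e-04  1.2e-03 -1.0e+00] F [ 0.37  0.01 -0.78] M [-0.03 -0.03  0.02] w 0.0001 j [-1.213 -0.029  1.658  0.     1.514 -0.832]
```

Call:
drive_tool(
  plan=[
    {"tx": 36,"ty": 11,"tz": 0,"wx": 0,"wy": 0,"wz": 0,"grip": 0},
    {"tx": 36,"ty": 11,"tz": 0,"wx": 0,"wy": 0,"wz": 0,"grip": 0},
    {"tx": 36,"ty": 11,"tz": 0,"wx": 0,"wy": 0,"wz": 0,"grip": 0},
    {"tx": 36,"ty": 11,"tz": 0,"wx": 0,"wy": 0,"wz": 0,"grip": 0},
    {"tx": 36,"ty": 11,"tz": 0,"wx": 0,"wy": 0,"wz": 0,"grip": 0},
  ],
)

```text
time_s: 1.6
tool_pos: [0.3727, -0.3337, 0.3145]
tool_rot: [0.828, 0.561, 0.0, -0.0]
force: [1.0, 0.0, 0.4]
gripper_width: -0.0001
```

Call:
drive_tool(
  plan=[
    {"tx": 36,"ty": 11,"tz": 0,"wx": 0,"wy": 0,"wz": 0,"grip": 0},
    {"tx": 36,"ty": 11,"tz": 0,"wx": 0,"wy": 0,"wz": 0,"grip": 0},
    {"tx": 36,"ty": 11,"tz": 0,"wx": 0,"wy": 0,"wz": 0,"grip": 0},
    {"tx": 36,"ty": 11,"tz": 0,"wx": 0,"wy": 0,"wz": 0,"grip": 0},
    {"tx": 36,"ty": 11,"tz": 0,"wx": 0,"wy": 0,"wz": 0,"grip": 0},
  ],
)

```text
time_s: 2.02
tool_pos: [0.4905, -0.1869, 0.3145]
tool_rot: [0.828, 0.561, -0.0, -0.0]
force: [0.5, 0.6, 0.2]
gripper_width: 0.0001
```

```bash
python3 s.py
```

```text
t 2.02 pos [ 0.4905 -0.1869  0.3145] box [-0.0119 -0.1748] yaw toolY -21.76 toolz [-5.e-04  2.e-04 -1.e+00] F [0.47 0.59 0.24] M [ 0.   -0.03 -0.04] w 0.0001 j [-0.498 -0.073  1.699 -0.     1.516 -0.118]
```

Call:
drive_tool(
  plan=[
    {"tx": 35,"ty": 11,"tz": 0,"wx": 0,"wy": 0,"wz": 0,"grip": 0},
    {"tx": 35,"ty": 11,"tz": 0,"wx": 0,"wy": 0,"wz": 0,"grip": 0},
    {"tx": 35,"ty": 11,"tz": 0,"wx": 0,"wy": 0,"wz": 0,"grip": 0},
    {"tx": 35,"ty": 11,"tz": 0,"wx": 0,"wy": 0,"wz": 0,"grip": 0},
    {"tx": 35,"ty": 10,"tz": 0,"wx": 0,"wy": 0,"wz": 0,"grip": 0},
  ],
)

```text
time_s: 2.43
tool_pos: [0.6056, -0.0446, 0.3143]
tool_rot: [0.828, 0.561, -0.0, -0.0]
force: [0.1, -0.1, 0.3]
gripper_width: -0.0003
```

Call:
drive_tool(
  plan=[
    {"tx": 0,"ty": 0,"tz": 32,"wx": 0,"wy": 0,"wz": 0,"grip": 0},
    {"tx": 0,"ty": 0,"tz": 32,"wx": 0,"wy": 0,"wz": 0,"grip": 0},
    {"tx": 0,"ty": 0,"tz": 32,"wx": 0,"wy": 0,"wz": 0,"grip": 0},
    {"tx": 0,"ty": 0,"tz": 32,"wx": 0,"wy": 0,"wz": 0,"grip": 0},
    {"tx": 0,"ty": 0,"tz": 0,"wx": 0,"wy": 0,"wz": 0,"grip": 0},
  ],
)

```text
time_s: 2.85
tool_pos: [0.5987, -0.0448, 0.1777]
tool_rot: [0.828, 0.561, -0.006, -0.006]
force: [-1.5, -0.1, -1.5]
gripper_width: 0.0
```

```bash
python3 s.py
```

```text
t 2.85 pos [ 0.5987 -0.0448  0.1777] box [ 0.0359 -0.0027] yaw toolY -21.74 toolz [-0.0162  0.0031 -0.9999] F [-1.49 -0.07 -1.54] M [ 0.05 -0.03  0.04] w 0.0 j [-0.192  0.192  1.676 -0.     1.29   0.188]
```

Call:
drive_tool(
  plan=[
    {"tx": 0,"ty": -8,"tz": 0,"wx": 0,"wy": 0,"wz": 0,"grip": 0},
    {"tx": 0,"ty": -10,"tz": 0,"wx": 0,"wy": 0,"wz": 0,"grip": 0},
    {"tx": 0,"ty": -10,"tz": 0,"wx": 0,"wy": 0,"wz": 0,"grip": 0},
    {"tx": 0,"ty": -10,"tz": 0,"wx": 0,"wy": 0,"wz": 0,"grip": 0},
    {"tx": 0,"ty": -10,"tz": 4,"wx": 0,"wy": 0,"wz": 0,"grip": 0},
  ],
)

```text
time_s: 3.27
tool_pos: [0.5613, -0.0284, 0.1865]
tool_rot: [0.828, 0.561, 0.002, 0.002]
force: [1.8, 0.1, 0.6]
gripper_width: -0.0002
```

```bash
python3 s.py
```

```text
t 3.27 pos [ 0.5613 -0.0284  0.1865] box [-0.0049 -0.0013] yaw toolY -21.76 toolz [ 0.0059 -0.001  -1.    ] F [1.77 0.05 0.58] M [ 0.01 -0.    0.02] w -0.0002 j [-0.175  0.087  1.777  0.     1.272  0.204]
```

Call:
drive_tool(
  plan=[
    {"tx": 0,"ty": -11,"tz": 7,"wx": 0,"wy": 0,"wz": 0,"grip": 0},
    {"tx": 0,"ty": -11,"tz": 8,"wx": 0,"wy": 0,"wz": 0,"grip": 0},
    {"tx": 0,"ty": -11,"tz": 8,"wx": 0,"wy": 0,"wz": 0,"grip": 0},
    {"tx": 0,"ty": -11,"tz": 8,"wx": 0,"wy": 0,"wz": 0,"grip": 0},
    {"tx": 0,"ty": -11,"tz": 8,"wx": 0,"wy": 0,"wz": 0,"grip": 0},
  ],
)

```text
time_s: 3.68
tool_pos: [0.5094, -0.0078, 0.1459]
tool_rot: [0.828, 0.561, 0.001, 0.001]
force: [-0.1, 0.7, 0.7]
gripper_width: -0.0002
```

Call:
drive_tool(
  plan=[
    {"tx": 0,"ty": -11,"tz": 8,"wx": 0,"wy": 0,"wz": 0,"grip": 0},
    {"tx": 0,"ty": -9,"tz": 7,"wx": 0,"wy": 0,"wz": 0,"grip": 0},
    {"tx": 0,"ty": 0,"tz": 0,"wx": 0,"wy": 0,"wz": 0,"grip": 0},
  ],
)

```text
time_s: 3.93
tool_pos: [0.4882, 0.0002, 0.1285]
tool_rot: [0.828, 0.561, -0.001, -0.001]
force: [0.1, 0.1, 0.0]
gripper_width: 0.0
```

```bash
cat > pic.py <<'E'
import sys
from h import *
from bench import r,imaging
k=sys.argv[1]
for n in sys.argv[2:]:
    c=imaging.camera(n);pickle.dump(c,open(f"{n}{k}.pkl","wb"))
    a,b,e,f=(200,110,370,250) if n=="top" else (170,60,330,260)
    z=4 if n=="top" else 3
    cv2.imwrite(f"pics/{n}{k}.png",cv2.resize(c["frame"][b:f,a:e],None,fx=z,fy=z,interpolation=cv2.INTER_CUBIC))
st(r)
E
python3 pic.py 1 top side
```

```text
t 4.03 pos [ 0.4911 -0.0006  0.13  ] box [-0.0804 -0.0015] yaw toolY -21.74 toolz [ 2.e-03 -3.e-04 -1.e+00] F [0.65 1.39 1.19] M [ 0.01  0.01 -0.02] w 0.0002 j [-0.144 -0.004  1.984 -0.     1.16   0.235]
```

View pics/side1.png

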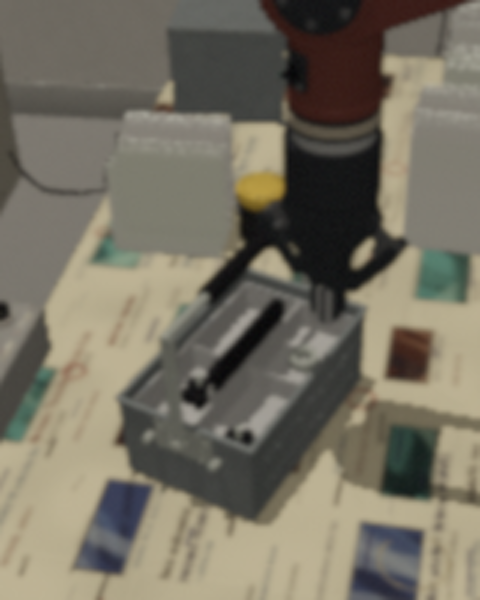

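View pics/top1.png

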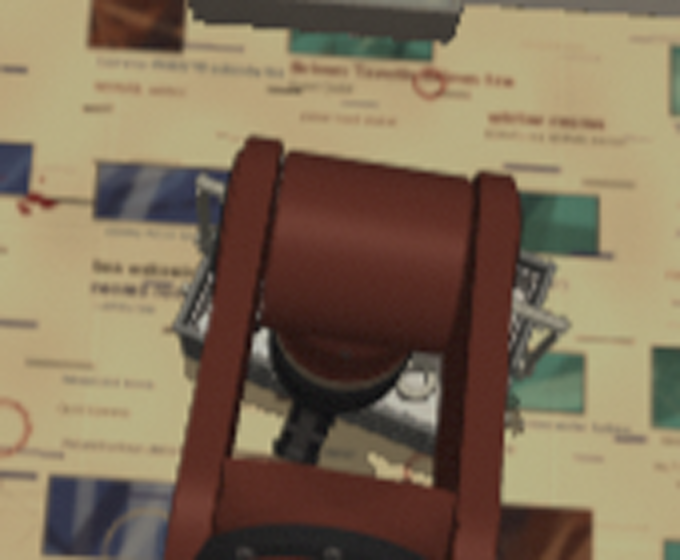

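```bash
cat > fit.py <<'E'
import sys
from h import *
from scipy.optimize import minimize
def loc(P,yaw,c):
    R=np.array([[np.cos(yaw),-np.sin(yaw)],[np.sin(yaw),np.cos(yaw)]]);return np.c_[(P[:,:2]-c)@R,P[:,2]]
for n in("top","side"):
    c=pickle.load(open(n+sys.argv[1]+".pkl","rb"))
    P=cloud(c).reshape(-1,3);P=P[np.isfinite(P[:,0])]
    L=loc(P,YAW,C)
    m=(P[:,2]>.090)&(P[:,2]<.104)&((abs(L[:,1])<.114)&(abs(abs(L[:,0])-.066)<.012)|(abs(L[:,0])<.07)&(abs(abs(L[:,1])-.107)<.007))
    Q=P[m]
    def f(p):
        L=loc(Q,p[2],p[:2]);d=np.minimum(abs(abs(L[:,0])-.0665),abs(abs(L[:,1])-.1075))
        return np.sum(np.minimum(d,.01)**2)*1e4
    o=minimize(f,[*C,YAW],method="Nelder-Mead",options=dict(initial_simplex=[[*C,YAW],[C[0]+.006,C[1],YAW],[C[0],C[1]+.006,YAW],[*C,YAW+.03]]));print(n,len(Q),o.x.round(4),np.rad2deg(o.x[2]).round(2),round(o.fun,1))
    fr=c["frame"].reshape(-1,3)[np.isfinite(cloud(c).reshape(-1,3)[:,0])]
    rad=np.hypot(L[:,0],L[:,2]-.078)
    S=L[(rad>.11)&(rad<.131)&(abs(L[:,1])<.05)&(abs(L[:,1])>.02)&(L[:,2]>.04)]
    if len(S): print("bail-ish",len(S),S.mean(0).round(4),"q",np.rad2deg(np.arctan2(S[:,2]-.078,-S[:,0])).mean().round(1))
E
python3 fit.py 1; python3 fit.py 0
```

```text
top 217 [ 0.5654 -0.0295 -0.3783] -21.67 9.2
side 412 [ 0.5669 -0.0268 -0.3837] -21.99 14.9
bail-ish 91 [-0.0014  0.018   0.2019] q 89.3
top 622 [ 0.5661 -0.0298 -0.3781] -21.66 27.0
bail-ish 177 [-0.0006  0.0007  0.2044] q 89.7
side 440 [ 0.5669 -0.0268 -0.3816] -21.87 16.3
bail-ish 119 [-0.0019  0.0019  0.2019] q 89.1
```

```bash
python3 - <<'E'
from h import *
for k in("0","1"):
  for n in ("side","top"):
    c=pickle.load(open(f"{n}{k}.pkl","rb"))
    tcp=np.array([.4911,-.0006,.13])
    print(n,proj(c,tcp),"zoom",(proj(c,tcp)-[170,60])*3)
    b=np.array([*C,.198]); by=np.array([-np.sin(YAW),np.cos(YAW),0])
    print("grip ends",((proj(c,[b-by*.06,b,b+by*.06])-([170,60] if n=="side" else [200,110]))*(3 if n=="side" else 4)).round(0).tolist())
c0=pickle.load(open("side0.pkl","rb"));c=pickle.load(open("side1.pkl","rb"))
a=np.hstack([cv2.resize(x["frame"][90:200,200:320],None,fx=3.3,fy=3.3,interpolation=cv2.INTER_CUBIC) for x in(c0,c)]);cv2.imwrite("pics/cmp.png",a)
W=cloud(c)
# depth of fingertip area & grip
for u,v in((278,160),(262,135),(250,143),(265,130),(240,155)): print(u,v,W[v,u].round(3))
E
```

```text
side [[278.27260753 175.03941856]] zoom [[324.81782258 345.11825568]]
grip ends [[276.0, 221.0], [242.0, 256.0], [204.0, 294.0]]
top [[280.50331141 208.34376124]] zoom [[331.50993423 445.03128371]]
grip ends [[468.0, 288.0], [375.0, 251.0], [284.0, 215.0]]
side [[278.27260753 175.03941856]] zoom [[324.81782258 345.11825568]]
grip ends [[276.0, 221.0], [242.0, 256.0], [204.0, 294.0]]
top [[280.50331141 208.34376124]] zoom [[331.50993423 445.03128371]]
grip ends [[468.0, 288.0], [375.0, 251.0], [284.0, 215.0]]
278 160 [0.492 0.013 0.19 ]
262 135 [ 0.533 -0.004  0.249]
250 143 [ 0.568 -0.028  0.206]
265 130 [0.525 0.002 0.267]
240 155 [0.585 0.02  0.203]
```

View pics/cmp.png

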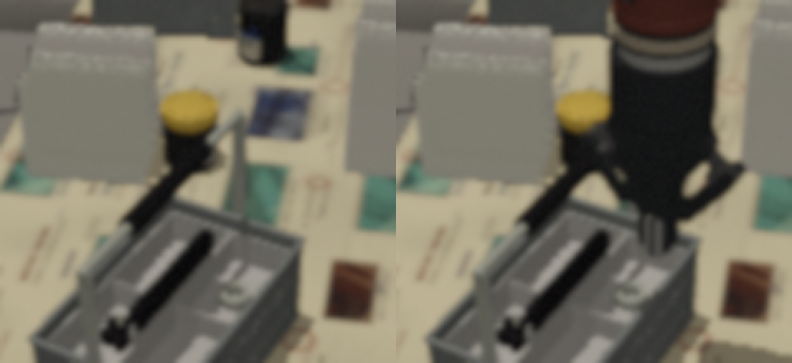

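```bash
python3 - <<'E'
from h import *
c=pickle.load(open("side1.pkl","rb"));W=cloud(c)
for v in range(150,182,2): print(v,[W[v,u].round(3).tolist() for u in (275,278,281)],c["frame"][v,278])
from bench import r
st(r)
E
```

```text
150 [[0.5, 0.011, 0.218], [0.492, 0.014, 0.221], [0.485, 0.015, 0.223]] [22 21 21]
152 [[0.5, 0.009, 0.211], [0.492, 0.014, 0.215], [0.485, 0.015, 0.217]] [22 22 21]
154 [[0.499, 0.011, 0.207], [0.492, 0.015, 0.21], [0.484, 0.017, 0.212]] [26 25 26]
156 [[0.5, 0.008, 0.198], [0.492, 0.011, 0.201], [0.484, 0.016, 0.206]] [47 49 50]
158 [[0.499, 0.009, 0.192], [0.492, 0.01, 0.194], [0.484, 0.013, 0.197]] [61 64 66]
160 [[0.499, 0.011, 0.188], [0.492, 0.013, 0.19], [0.484, 0.012, 0.19]] [62 65 67]
162 [[0.499, 0.01, 0.181], [0.492, 0.01, 0.181], [0.484, 0.013, 0.184]] [62 66 68]
164 [[0.499, 0.009, 0.174], [0.491, 0.012, 0.177], [0.484, 0.01, 0.176]] [63 66 67]
166 [[0.499, 0.009, 0.167], [0.491, 0.012, 0.171], [0.484, 0.012, 0.171]] [65 69 70]
168 [[0.511, -0.117, 0.057], [0.502, -0.112, 0.063], [0.493, -0.112, 0.063]] [86 91 93]
170 [[0.511, -0.115, 0.052], [0.502, -0.112, 0.055], [0.493, -0.111, 0.056]] [106 111 115]
172 [[0.51, -0.106, 0.051], [0.501, -0.108, 0.05], [0.492, -0.107, 0.051]] [147 154 158]
174 [[0.509, -0.097, 0.051], [0.5, -0.099, 0.05], [0.487, -0.046, 0.096]] [151 159 163]
176 [[0.508, -0.087, 0.052], [0.499, -0.087, 0.052], [0.487, -0.043, 0.091]] [142 150 153]
178 [[0.506, -0.068, 0.061], [0.494, -0.03, 0.095], [0.487, -0.045, 0.082]] [102 108 109]
180 [[0.505, -0.059, 0.061], [0.494, -0.03, 0.087], [0.487, -0.05, 0.07]] [65 69 68]
t 4.03 pos [ 0.4911 -0.0006  0.13  ] box [-0.0804 -0.0015] yaw toolY -21.74 toolz [ 2.e-03 -3.e-04 -1.e+00] F [0.65 1.39 1.19] M [ 0.01  0.01 -0.02] w 0.0002 j [-0.144 -0.004  1.984 -0.     1.16   0.235]
```

```bash
python3 - <<'E'
from h import *
c=pickle.load(open("side0.pkl","rb"));W=cloud(c)
S=W[0:60,375:425].reshape(-1,3);S=S[np.isfinite(S[:,0])]
S=S[(np.hypot(S[:,0]-.157,S[:,1]+.604)<.09)&(S[:,2]>.05)]
print(len(S));print(np.percentile(S,[0,1,5,50,99],axis=0).round(3))
print(proj(c,[.157,-.604,.194]))
cv2.imwrite("pics/g0.png",cv2.resize(c["frame"][0:70,360:440],None,fx=6,fy=6,interpolation=cv2.INTER_CUBIC))
E
```

```text
1034
[[ 0.122 -0.67   0.239]
 [ 0.128 -0.666  0.244]
 [ 0.133 -0.653  0.255]
 [ 0.161 -0.57   0.331]
 [ 0.195 -0.53   0.397]]
[[388.72288711  59.79380622]]
```

View pics/g0.png

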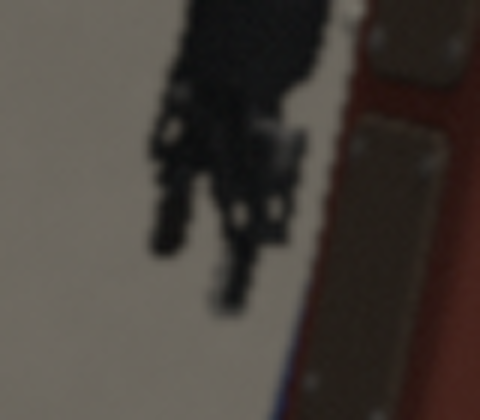

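The fingers passed over the handle. The depth images put the real fingertips about 35 mm higher than the reported TCP, both at the start and now. From here I'll allow for that offset. The tips are now at z≈0.165 on the -x side, so I'll fold the handle to +x instead; that side is clear.

Call:
drive_tool(
  plan=[
    {"tx": 0,"ty": 12,"tz": -5,"wx": 0,"wy": 0,"wz": 0,"grip": 0},
    {"tx": 0,"ty": 12,"tz": 0,"wx": 0,"wy": 0,"wz": 0,"grip": 0},
    {"tx": 0,"ty": 10,"tz": 0,"wx": 0,"wy": 0,"wz": 0,"grip": 0},
    {"tx": 0,"ty": 10,"tz": 0,"wx": 0,"wy": 0,"wz": 0,"grip": 0},
    {"tx": 0,"ty": 10,"tz": 0,"wx": 0,"wy": 0,"wz": 0,"grip": 0},
  ],
)

```text
time_s: 4.45
tool_pos: [0.5423, -0.0212, 0.1345]
tool_rot: [0.828, 0.561, 0.0, 0.0]
force: [-0.8, 0.7, -1.1]
gripper_width: -0.0002
```

Call:
drive_tool(
  plan=[
    {"tx": 0,"ty": 10,"tz": 0,"wx": 0,"wy": 0,"wz": 0,"grip": 0},
    {"tx": 0,"ty": 10,"tz": 0,"wx": 0,"wy": 0,"wz": 0,"grip": 0},
    {"tx": 0,"ty": 8,"tz": 0,"wx": 0,"wy": 0,"wz": 0,"grip": 0},
  ],
)

```text
time_s: 4.7
tool_pos: [0.5675, -0.0314, 0.1335]
tool_rot: [0.828, 0.561, -0.0, -0.0]
force: [-1.0, 1.2, -1.2]
gripper_width: -0.0001
```

```bash
python3 pic.py 2 side; sed -i 's/for n in("top","side"):/for n in sys.argv[2:]:/' fit.py; python3 fit.py 2 side
```

```text
t 4.75 pos [ 0.5689 -0.0321  0.1338] box [ 0.0035 -0.0019] yaw toolY -21.78 toolz [ 1.1e-03 -4.0e-04 -1.0e+00] F [-0.21 -1.22 -0.13] M [-0.05 -0.03  0.01] w 0.0002 j [-0.179  0.16   1.8   -0.     1.18   0.201]
side 460 [ 0.5672 -0.0272 -0.3755] -21.52 21.4
bail-ish 62 [0.0221 0.0356 0.1997] q 100.3
```

View pics/side2.png

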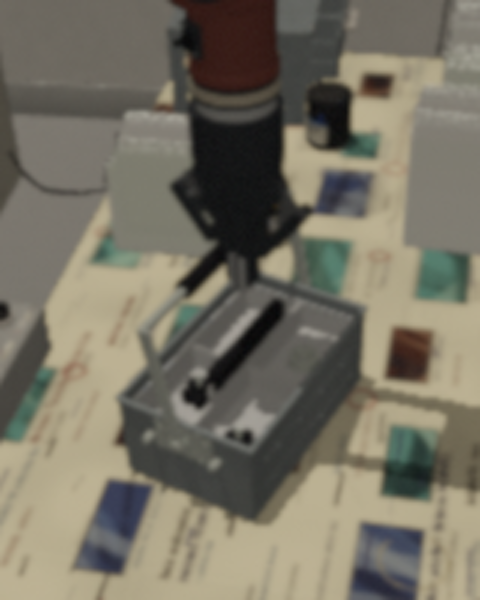

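The handle is moving now (q≈100°) and the box hasn't moved. I'll keep going.

Call:
drive_tool(
  plan=[
    {"tx": 0,"ty": 11,"tz": 3,"wx": 0,"wy": 0,"wz": 0,"grip": 0},
    {"tx": 0,"ty": 11,"tz": 4,"wx": 0,"wy": 0,"wz": 0,"grip": 0},
    {"tx": 0,"ty": 11,"tz": 5,"wx": 0,"wy": 0,"wz": 0,"grip": 0},
    {"tx": 0,"ty": 11,"tz": 6,"wx": 0,"wy": 0,"wz": 0,"grip": 0},
    {"tx": 0,"ty": 11,"tz": 6,"wx": 0,"wy": 0,"wz": 0,"grip": 0},
  ],
)

```text
time_s: 5.17
tool_pos: [0.6184, -0.0515, 0.1093]
tool_rot: [0.828, 0.561, -0.0, -0.0]
force: [-2.3, 0.5, -0.7]
gripper_width: -0.0001
```

Call:
drive_tool(
  plan=[
    {"tx": 0,"ty": 11,"tz": 7,"wx": 0,"wy": 0,"wz": 0,"grip": 0},
    {"tx": 0,"ty": 10,"tz": 7,"wx": 0,"wy": 0,"wz": 0,"grip": 0},
    {"tx": 0,"ty": 0,"tz": 0,"wx": 0,"wy": 0,"wz": 0,"grip": 0},
  ],
)

```text
time_s: 5.42
tool_pos: [0.6364, -0.0594, 0.0925]
tool_rot: [0.828, 0.561, -0.002, -0.002]
force: [-0.2, 0.2, -0.6]
gripper_width: -0.0002
```

```bash
python3 pic.py 3 side;  python3 fit.py 3 side
```

```text
t 5.47 pos [ 0.637  -0.0594  0.094 ] box [ 0.077 -0.002] yaw toolY -21.77 toolz [-2.4e-03  3.0e-04 -1.0e+00] F [ 0.15  0.11 -0.04] M [ 0.04 -0.02  0.04] w 0.0 j [-0.203  0.347  1.651 -0.     1.146  0.178]
side 485 [ 0.5671 -0.0271 -0.3769] -21.59 21.9
bail-ish 57 [0.0975 0.0349 0.1475] q 144.5
```

View pics/side3.png

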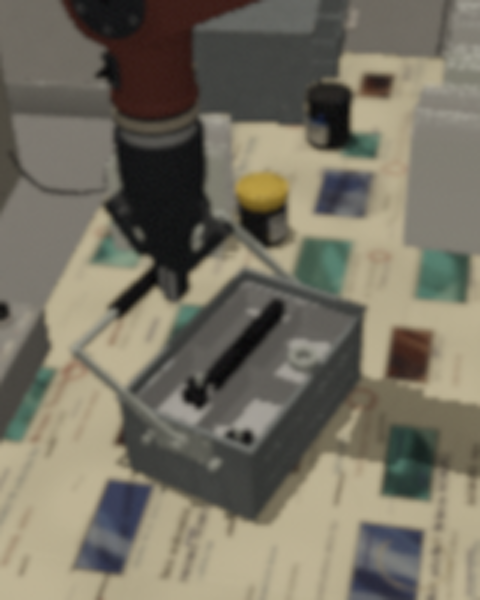

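Call:
drive_tool(
  plan=[
    {"tx": 0,"ty": 0,"tz": -25,"wx": 0,"wy": 0,"wz": 0,"grip": 0},
    {"tx": 0,"ty": 0,"tz": -30,"wx": 0,"wy": 0,"wz": 0,"grip": 0},
    {"tx": 0,"ty": 19,"tz": 0,"wx": 0,"wy": 0,"wz": 0,"grip": 0},
    {"tx": 0,"ty": 19,"tz": 0,"wx": 0,"wy": 0,"wz": 0,"grip": 0},
    {"tx": 0,"ty": 2,"tz": 10,"wx": 0,"wy": 0,"wz": 0,"grip": 0},
  ],
)

```text
time_s: 5.88
tool_pos: [0.6804, -0.0759, 0.1465]
tool_rot: [0.828, 0.561, 0.004, 0.005]
force: [-0.2, 0.1, 0.7]
gripper_width: 0.0
```

Call:
drive_tool(
  plan=[
    {"tx": 0,"ty": 0,"tz": 10,"wx": 0,"wy": 0,"wz": 0,"grip": 0},
    {"tx": 0,"ty": 0,"tz": 10,"wx": 0,"wy": 0,"wz": 0,"grip": 0},
    {"tx": 0,"ty": 0,"tz": 10,"wx": 0,"wy": 0,"wz": 0,"grip": 0},
    {"tx": 0,"ty": 0,"tz": 10,"wx": 0,"wy": 0,"wz": 0,"grip": 0},
    {"tx": 0,"ty": 0,"tz": 10,"wx": 0,"wy": 0,"wz": 0,"grip": 0},
  ],
)

```text
time_s: 6.3
tool_pos: [0.6815, -0.0768, 0.0939]
tool_rot: [0.828, 0.561, 0.005, 0.007]
force: [12.3, -6.1, 6.1]
gripper_width: 0.0002
```

```bash
python3 pic.py 4 side;  python3 fit.py 4 side
```

```text
t 6.35 pos [ 0.6821 -0.0771  0.0926] box [ 0.1254 -0.0017] yaw toolY -21.75 toolz [ 0.0191 -0.0065 -0.9998] F [12.85 -5.38  3.23] M [-0.83 -2.1  -0.05] w -0.0001 j [-0.214  0.425  1.549 -0.002  1.148  0.167]
side 490 [ 0.5674 -0.027  -0.3761] -21.55 21.3
bail-ish 101 [0.1064 0.0038 0.1309] q 153.6
```

View pics/side4.png

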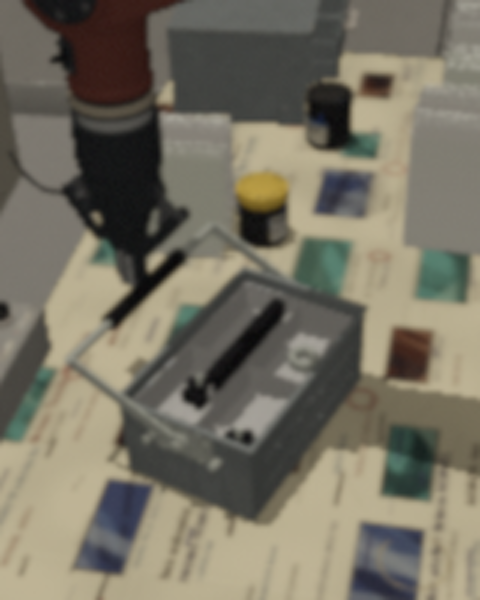

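Call:
drive_tool(
  plan=[
    {"tx": 0,"ty": 0,"tz": -30,"wx": 0,"wy": 0,"wz": 0,"grip": 0},
    {"tx": 0,"ty": 0,"tz": -25,"wx": 0,"wy": 0,"wz": 0,"grip": 0},
    {"tx": 0,"ty": -12,"tz": 0,"wx": 0,"wy": 0,"wz": 0,"grip": 0},
    {"tx": 0,"ty": 0,"tz": 0,"wx": 0,"wy": 0,"wz": 0,"grip": 0},
  ],
)

```text
time_s: 6.68
tool_pos: [0.6627, -0.0689, 0.147]
tool_rot: [0.828, 0.561, 0.0, 0.0]
force: [0.0, 0.3, -0.6]
gripper_width: 0.0004
```

```bash
python3 pic.py 5 side;  python3 fit.py 5 side
```

```text
t 6.73 pos [ 0.6621 -0.0689  0.1452] box [ 0.1037 -0.0016] yaw toolY -21.73 toolz [-1.7e-03  5.0e-04 -1.0e+00] F [-0.17 -0.88  0.12] M [0.02 0.01 0.04] w 0.0001 j [-0.209  0.345  1.551  0.     1.248  0.17 ]
side 495 [ 0.5673 -0.0274 -0.3776] -21.64 25.2
bail-ish 103 [0.1028 0.0037 0.1384] q 149.6
```

View pics/side5.png

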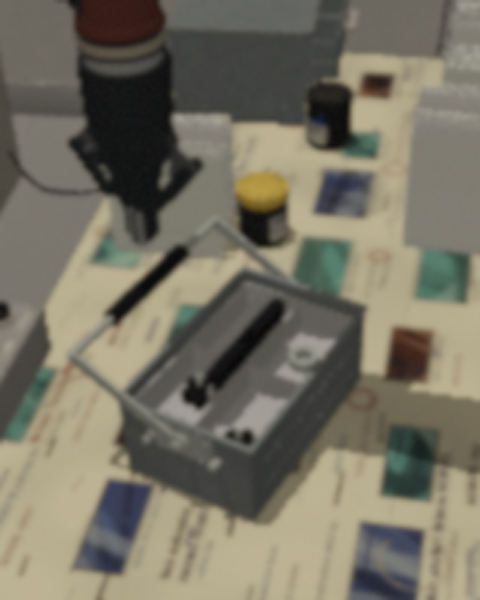

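Call:
drive_tool(
  plan=[
    {"tx": 0,"ty": -3,"tz": 10,"wx": 0,"wy": 0,"wz": 0,"grip": 0},
    {"tx": 0,"ty": 0,"tz": 10,"wx": 0,"wy": 0,"wz": 0,"grip": 0},
    {"tx": 0,"ty": 1,"tz": 10,"wx": 0,"wy": 0,"wz": 0,"grip": 0},
    {"tx": 0,"ty": 3,"tz": 9,"wx": 0,"wy": 0,"wz": 0,"grip": 0},
    {"tx": 0,"ty": 3,"tz": 9,"wx": 0,"wy": 0,"wz": 0,"grip": 0},
  ],
)

```text
time_s: 7.15
tool_pos: [0.6664, -0.0711, 0.0952]
tool_rot: [0.828, 0.561, -0.001, -0.001]
force: [-1.0, -0.1, 0.7]
gripper_width: -0.0003
```

```bash
python3 s.py
```

```text
t 7.15 pos [ 0.6664 -0.0711  0.0952] box [ 0.1085 -0.002 ] yaw toolY -21.76 toolz [-2.7e-03  5.0e-04 -1.0e+00] F [-1.   -0.12  0.7 ] M [-0.02 -0.01 -0.  ] w -0.0003 j [-0.211  0.405  1.571 -0.     1.169  0.169]
```

Tip at z≈0.130 and the force is light, as expected. Continuing down to the stop.

Call:
drive_tool(
  plan=[
    {"tx": 0,"ty": 2,"tz": 9,"wx": 0,"wy": 0,"wz": 0,"grip": 0},
    {"tx": 0,"ty": 2,"tz": 9,"wx": 0,"wy": 0,"wz": 0,"grip": 0},
    {"tx": 0,"ty": 1,"tz": 9,"wx": 0,"wy": 0,"wz": 0,"grip": 0},
    {"tx": 0,"ty": 0,"tz": 8,"wx": 0,"wy": 0,"wz": 0,"grip": 0},
    {"tx": 0,"ty": 0,"tz": 0,"wx": 0,"wy": 0,"wz": 0,"grip": 0},
  ],
)

```text
time_s: 7.57
tool_pos: [0.6701, -0.0726, 0.0602]
tool_rot: [0.828, 0.561, -0.002, -0.002]
force: [-0.1, 0.7, -0.6]
gripper_width: 0.0
```

```bash
python3 pic.py 6 side;  python3 fit.py 6 side
```

```text
t 7.62 pos [ 0.6706 -0.0727  0.0613] box [ 0.1131 -0.0019] yaw toolY -21.76 toolz [-3.e-03  7.e-04 -1.e+00] F [ 0.27 -0.67  0.27] M [-0.02  0.03  0.04] w 0.0001 j [-0.212  0.452  1.576  0.     1.117  0.168]
side 508 [ 0.5674 -0.027  -0.3762] -21.56 21.6
bail-ish 89 [0.1167 0.0062 0.0868] q 171.7
```

View pics/side6.png

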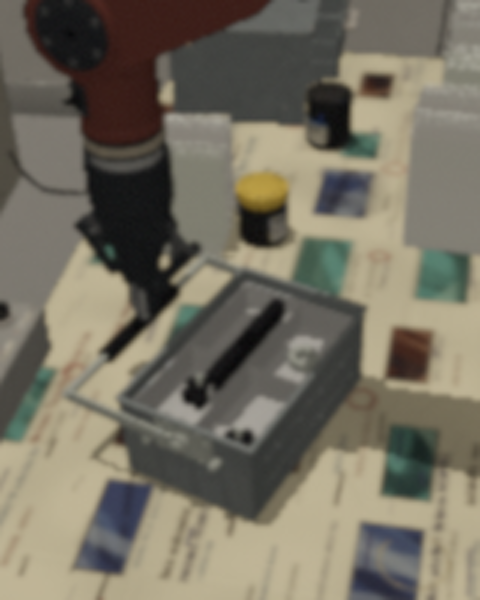

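Call:
drive_tool(
  plan=[
    {"tx": 0,"ty": 2,"tz": 4,"wx": 0,"wy": 0,"wz": 0,"grip": 0},
    {"tx": 0,"ty": 0,"tz": 3,"wx": 0,"wy": 0,"wz": 0,"grip": 0},
    {"tx": 0,"ty": 0,"tz": 2,"wx": 0,"wy": 0,"wz": 0,"grip": 0},
    {"tx": 0,"ty": 0,"tz": 0,"wx": 0,"wy": 0,"wz": 0,"grip": 0},
  ],
)

```text
time_s: 7.95
tool_pos: [0.6735, -0.0736, 0.0538]
tool_rot: [0.828, 0.561, -0.0, -0.0]
force: [-0.1, 0.2, -0.2]
gripper_width: -0.0003
```

```bash
python3 s.py
```

```text
t 7.95 pos [ 0.6735 -0.0736  0.0538] box [ 0.1161 -0.0017] yaw toolY -21.75 toolz [-4.e-04  1.e-04 -1.e+00] F [-0.07  0.21 -0.17] M [-0.02  0.02  0.01] w -0.0003 j [-0.212  0.465  1.573  0.     1.104  0.167]
```

Call:
drive_tool(
  plan=[
    {"tx": 0,"ty": 0,"tz": 2,"wx": 0,"wy": 0,"wz": 0,"grip": 0},
    {"tx": 0,"ty": 0,"tz": 2,"wx": 0,"wy": 0,"wz": 0,"grip": 0},
    {"tx": 0,"ty": 0,"tz": 0,"wx": 0,"wy": 0,"wz": 0,"grip": 0},
  ],
)

```text
time_s: 8.2
tool_pos: [0.6741, -0.0738, 0.0508]
tool_rot: [0.828, 0.561, 0.0, 0.0]
force: [-1.3, -1.0, 0.8]
gripper_width: 0.0003
```

```bash
python3 pic.py 7 side;  python3 fit.py 7 side
```

```text
t 8.25 pos [ 0.6742 -0.0738  0.0507] box [ 0.1168 -0.0017] yaw toolY -21.76 toolz [ 9.e-04 -2.e-04 -1.e+00] F [-0.83  0.92  2.81] M [ 0.02  0.09 -0.01] w -0.0001 j [-0.212  0.469  1.574 -0.     1.098  0.167]
side 513 [ 0.5674 -0.0271 -0.3751] -21.49 23.2
bail-ish 96 [0.1169 0.0053 0.0819] q 118.1
```

Call:
drive_tool(
  plan=[
    {"tx": 0,"ty": 0,"tz": 2,"wx": 0,"wy": 0,"wz": 0,"grip": 0},
    {"tx": 0,"ty": 0,"tz": 2,"wx": 0,"wy": 0,"wz": 0,"grip": 0},
    {"tx": 0,"ty": 0,"tz": 0,"wx": 0,"wy": 0,"wz": 0,"grip": 0},
  ],
)

```text
time_s: 8.5
tool_pos: [0.6749, -0.074, 0.0499]
tool_rot: [0.828, 0.561, 0.001, 0.001]
force: [-5.9, 0.8, 14.3]
gripper_width: -0.0002
```

```bash
python3 s.py
```

```text
t 8.5 pos [ 0.6749 -0.074   0.0499] box [ 0.1176 -0.0016] yaw toolY -21.75 toolz [ 1.7e-03 -7.0e-04 -1.0e+00] F [-5.94  0.85 14.28] M [0.13 1.02 0.01] w -0.0002 j [-0.212  0.471  1.573 -0.     1.096  0.167]
```

Firm contact at 14 N with TCP z 0.050, so the handle is on its stop and the tip offset comes out at about 36.5 mm. Now I'll lift, open the gripper and move over the tray grip.

Call:
drive_tool(
  plan=[
    {"tx": 0,"ty": 0,"tz": -15,"wx": 0,"wy": 0,"wz": 0,"grip": 0},
    {"tx": 0,"ty": 0,"tz": -30,"wx": 0,"wy": 0,"wz": 0,"grip": 0},
    {"tx": 0,"ty": 0,"tz": -35,"wx": 0,"wy": 0,"wz": 0,"grip": 0},
    {"tx": 0,"ty": 0,"tz": -35,"wx": 0,"wy": 0,"wz": 0,"grip": 0.65},
    {"tx": 0,"ty": -20,"tz": 0,"wx": 0,"wy": 0,"wz": 0,"grip": 0.65},
  ],
)

```text
time_s: 8.92
tool_pos: [0.6634, -0.0688, 0.1716]
tool_rot: [0.828, 0.561, 0.007, 0.007]
force: [1.0, -0.7, 2.2]
gripper_width: 0.023
```

Call:
drive_tool(
  plan=[
    {"tx": 1,"ty": -25,"tz": 0,"wx": 0,"wy": 0,"wz": 0,"grip": 0.65},
    {"tx": 1,"ty": -25,"tz": 0,"wx": 0,"wy": 0,"wz": 0,"grip": 0.65},
    {"tx": 0,"ty": -25,"tz": 0,"wx": 0,"wy": 0,"wz": 0,"grip": 0.65},
    {"tx": 0,"ty": -23,"tz": 0,"wx": 0,"wy": 0,"wz": 0,"grip": 0.65},
    {"tx": 0,"ty": 0,"tz": 0,"wx": 0,"wy": 0,"wz": 0,"grip": 0.65},
  ],
)

```text
time_s: 9.33
tool_pos: [0.5604, -0.0262, 0.16]
tool_rot: [0.828, 0.561, -0.002, -0.002]
force: [0.8, -0.3, -1.0]
gripper_width: 0.0554
```

```bash
python3 pic.py 8 side top;  python3 fit.py 8 side
```

```text
t 9.43 pos [ 0.5645 -0.0278  0.1612] box [-0.0021  0.0004] yaw toolY -21.73 toolz [ 8.e-04 -2.e-04 -1.e+00] F [ 0.34 -0.79  0.26] M [-0.   -0.04 -0.01] w 0.0553 j [-0.173  0.122  1.789 -0.     1.231  0.206]
side 510 [ 0.5674 -0.0269 -0.3746] -21.46 21.2
bail-ish 99 [0.1176 0.0035 0.0818] q 112.7
```

View pics/side8.png

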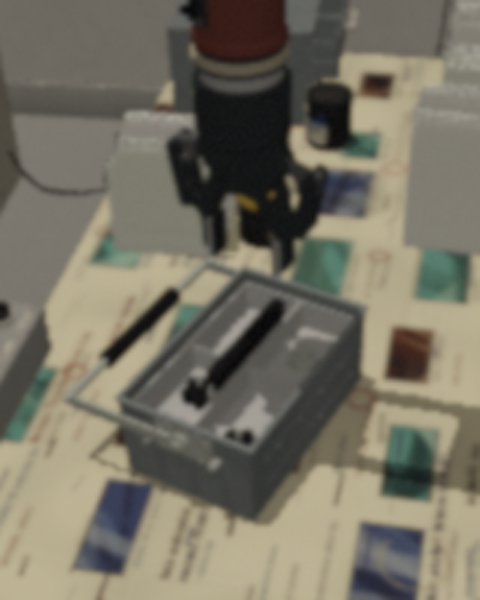

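View pics/top8.png

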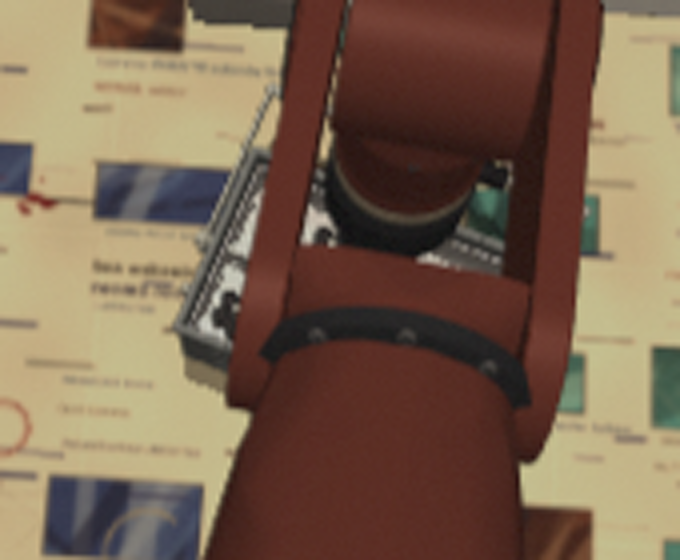

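```bash
python3 - <<'E'
from h import *
for k in "038":
    c=pickle.load(open(f"side{k}.pkl","rb"))
    P=cloud(c).reshape(-1,3);P=P[np.isfinite(P[:,0])]
    R=np.array([[np.cos(YAW),-np.sin(YAW)],[np.sin(YAW),np.cos(YAW)]]);L=np.c_[(P[:,:2]-C)@R,P[:,2]]
    S=L[(abs(L[:,0])<.02)&(abs(L[:,1])<.075)&(L[:,2]>.108)&(L[:,2]<.124)]
    print(k,len(S),np.percentile(S,[1,50,99],axis=0).round(4).tolist(),np.polyfit(S[:,1],S[:,0],1).round(4))
c=pickle.load(open("side8.pkl","rb"))
P=cloud(c).reshape(-1,3);P=P[np.isfinite(P[:,0])];L=np.c_[(P[:,:2]-C)@R,P[:,2]]
S=L[(np.hypot(L[:,0],L[:,1])<.06)&(L[:,2]>.15)&(L[:,2]<.24)]
print("tips",np.percentile(S[:,2],[0,1,3]).round(4))
for lo,hi in((-.06,0),(0,.06)):
    T=S[(S[:,0]>lo)&(S[:,0]<hi)&(S[:,2]<.225)];print(np.percentile(T,[2,50,98],axis=0).round(4).tolist())
E
```

```text
0 174 [[-0.007, -0.0571, 0.1083], [-0.0015, 0.0087, 0.1137], [0.0067, 0.0618, 0.1167]] [ 0.0005 -0.0009]
3 177 [[-0.0069, -0.0576, 0.1082], [-0.0016, 0.0078, 0.1135], [0.0069, 0.0627, 0.1165]] [-0.0019 -0.0009]
8 175 [[-0.0065, -0.0573, 0.1084], [-0.0015, 0.0069, 0.1134], [0.0071, 0.0618, 0.1169]] [ 0.0038 -0.0009]
tips [0.1997 0.2006 0.2025]
[[-0.0476, -0.0028, 0.2022], [-0.0416, 0.0098, 0.2141], [-0.0347, 0.0137, 0.2243]]
[[0.0211, -0.0062, 0.2005], [0.0228, 0.0086, 0.214], [0.0345, 0.0146, 0.2244]]
```

Call:
drive_tool(
  plan=[
    {"tx": 1,"ty": 3,"tz": 15,"wx": 0,"wy": 0,"wz": 0,"grip": 0.65},
    {"tx": 0,"ty": 0,"tz": 22,"wx": 0,"wy": 0,"wz": 0,"grip": 0.65},
    {"tx": 0,"ty": 0,"tz": 20,"wx": 0,"wy": 0,"wz": 0,"grip": 0.65},
    {"tx": 0,"ty": 0,"tz": 15,"wx": 0,"wy": 0,"wz": 0,"grip": 0.65},
    {"tx": 0,"ty": 0,"tz": 10,"wx": 0,"wy": 0,"wz": 0,"grip": 0.65},
  ],
)

```text
time_s: 9.85
tool_pos: [0.5681, -0.0287, 0.0771]
tool_rot: [0.828, 0.561, -0.001, -0.0]
force: [0.1, 0.2, -0.3]
gripper_width: 0.0555
```

Call:
drive_tool(
  plan=[
    {"tx": 0,"ty": 0,"tz": 8,"wx": 0,"wy": 0,"wz": 0,"grip": 0.65},
    {"tx": 0,"ty": 0,"tz": 5,"wx": 0,"wy": 0,"wz": 0,"grip": 0.65},
    {"tx": 0,"ty": 0,"tz": 0,"wx": 0,"wy": 0,"wz": 0,"grip": 0.65},
    {"tx": 0,"ty": 0,"tz": 0,"wx": 0,"wy": 0,"wz": 0,"grip": 0.65},
  ],
)

```text
time_s: 10.18
tool_pos: [0.5687, -0.0285, 0.0665]
tool_rot: [0.828, 0.561, 0.0, 0.0]
force: [0.3, 0.5, -0.1]
gripper_width: 0.0558
```

```bash
python3 pic.py 9 side
```

```text
t 10.23 pos [ 0.569  -0.0285  0.0669] box [0.0023 0.0015] yaw toolY -21.76 toolz [ 1.8e-03 -3.0e-04 -1.0e+00] F [-0.04  0.67  1.07] M [ 0.02 -0.02  0.01] w 0.0552 j [-0.173  0.243  1.842  0.     1.055  0.207]
```

View pics/side9.png

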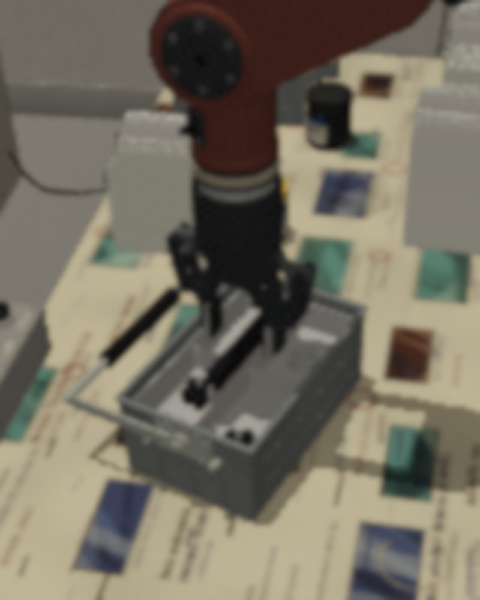

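The fingers straddle the bar, with tips at about (210,330) and (275,345). I'll go 16 mm lower and close.

Call:
drive_tool(
  plan=[
    {"tx": 0,"ty": -1,"tz": 7,"wx": 0,"wy": 0,"wz": 0,"grip": 0.65},
    {"tx": 0,"ty": 0,"tz": 6,"wx": 0,"wy": 0,"wz": 0,"grip": 0.65},
    {"tx": 0,"ty": 0,"tz": 3,"wx": 0,"wy": 0,"wz": 0,"grip": 0.65},
    {"tx": 0,"ty": 0,"tz": 0,"wx": 0,"wy": 0,"wz": 0,"grip": 0.65},
  ],
)

```text
time_s: 10.57
tool_pos: [0.566, -0.0277, 0.0488]
tool_rot: [0.828, 0.561, -0.001, -0.001]
force: [-0.6, 0.5, -1.0]
gripper_width: 0.0553
```

```bash
python3 s.py
```

```text
t 10.57 pos [ 0.566  -0.0277  0.0488] box [-0.0008  0.0011] yaw toolY -21.76 toolz [-2.1e-03  4.0e-04 -1.0e+00] F [-0.59  0.46 -0.99] M [-0.   -0.03  0.  ] w 0.0553 j [-0.173  0.266  1.854  0.     1.024  0.207]
```

Call:
drive_tool(
  plan=[
    {"tx": 0,"ty": 0,"tz": 0,"wx": 0,"wy": 0,"wz": 0,"grip": 0},
    {"tx": 0,"ty": 0,"tz": 0,"wx": 0,"wy": 0,"wz": 0,"grip": 0},
    {"tx": 0,"ty": 0,"tz": 0,"wx": 0,"wy": 0,"wz": 0,"grip": 0},
    {"tx": 0,"ty": 0,"tz": 0,"wx": 0,"wy": 0,"wz": 0,"grip": 0},
    {"tx": 0,"ty": 0,"tz": 0,"wx": 0,"wy": 0,"wz": 0,"grip": 0},
  ],
)

```text
time_s: 10.98
tool_pos: [0.5673, -0.0279, 0.0505]
tool_rot: [0.828, 0.561, 0.0, 0.0]
force: [-1.6, -0.5, 1.5]
gripper_width: 0.0131
```

```bash
python3 pic.py 10 side; python3 fit.py 10 side
```

```text
t 11.03 pos [ 0.5673 -0.0279  0.0504] box [0.0005 0.0014] yaw toolY -21.76 toolz [ 4.e-04  0.e+00 -1.e+00] F [-1.38  0.39  2.07] M [0.06 0.14 0.06] w 0.0131 j [-0.173  0.264  1.852  0.     1.025  0.207]
side 408 [ 0.5671 -0.0266 -0.3785] -21.69 15.1
bail-ish 119 [0.0989 0.0072 0.0993] q 118.8
```

View pics/side10.png

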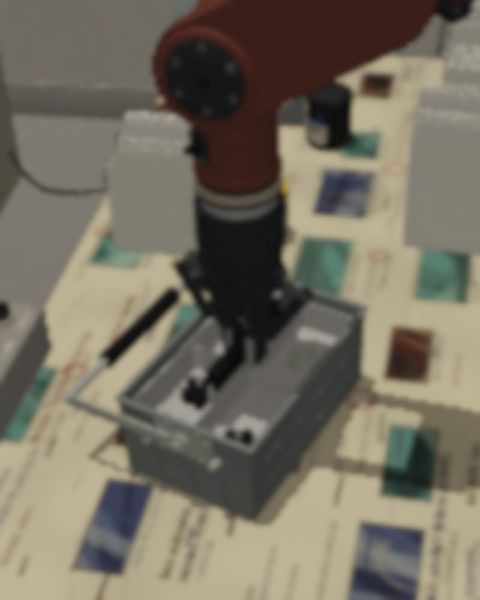

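Call:
drive_tool(
  plan=[
    {"tx": 0,"ty": 0,"tz": -2,"wx": 0,"wy": 0,"wz": 0,"grip": 0},
    {"tx": 0,"ty": 0,"tz": -4,"wx": 0,"wy": 0,"wz": 0,"grip": 0},
    {"tx": 0,"ty": 0,"tz": -5,"wx": 0,"wy": 0,"wz": 0,"grip": 0},
    {"tx": 0,"ty": 0,"tz": -5,"wx": 0,"wy": 0,"wz": 0,"grip": 0},
    {"tx": 0,"ty": 0,"tz": -3,"wx": 0,"wy": 0,"wz": 0,"grip": 0},
  ],
)

```text
time_s: 11.45
tool_pos: [0.5671, -0.0279, 0.0694]
tool_rot: [0.828, 0.561, 0.0, -0.0]
force: [1.2, -0.2, -4.9]
gripper_width: 0.0131
```

```bash
python3 pic.py 11 side; python3 fit.py 11 side
```

```text
t 11.5 pos [ 0.5677 -0.028   0.0702] box [0.001  0.0015] yaw toolY -21.76 toolz [ 1.5e-03 -2.0e-04 -1.0e+00] F [ 0.75 -0.2  -4.05] M [-0.   -0.1   0.04] w 0.0131 j [-0.173  0.236  1.843  0.     1.061  0.207]
side 742 [ 0.567  -0.0283 -0.376 ] -21.54 113.6
bail-ish 140 [0.0832 0.0082 0.116 ] q 98.5
```

View pics/side11.png

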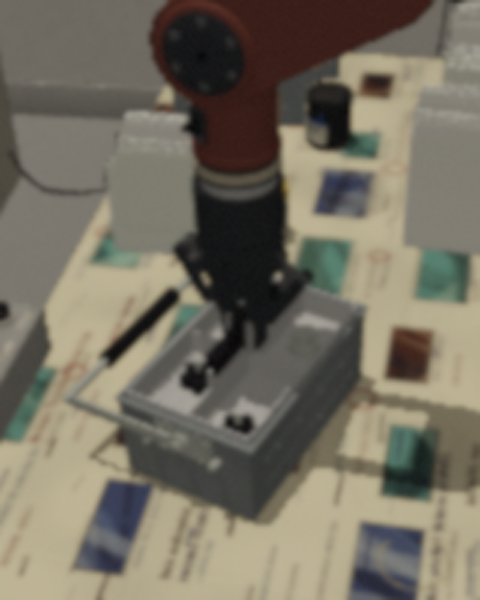

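The tray is rising evenly. The downward load of about 4.5 N is close to its weight, and the box has stayed put. Lifting on.

Call:
drive_tool(
  plan=[
    {"tx": 0,"ty": 0,"tz": -6,"wx": 0,"wy": 0,"wz": 0,"grip": 0},
    {"tx": 0,"ty": 0,"tz": -8,"wx": 0,"wy": 0,"wz": 0,"grip": 0},
    {"tx": 0,"ty": 0,"tz": -8,"wx": 0,"wy": 0,"wz": 0,"grip": 0},
    {"tx": 0,"ty": 0,"tz": -8,"wx": 0,"wy": 0,"wz": 0,"grip": 0},
    {"tx": 0,"ty": 0,"tz": -8,"wx": 0,"wy": 0,"wz": 0,"grip": 0},
  ],
)

```text
time_s: 11.92
tool_pos: [0.5674, -0.028, 0.1083]
tool_rot: [0.828, 0.561, 0.0, 0.0]
force: [0.5, 0.1, -5.2]
gripper_width: 0.0129
```

Call:
drive_tool(
  plan=[
    {"tx": 0,"ty": 0,"tz": -10,"wx": 0,"wy": 0,"wz": 0,"grip": 0},
    {"tx": 0,"ty": 0,"tz": -10,"wx": 0,"wy": 0,"wz": 0,"grip": 0},
    {"tx": 0,"ty": 0,"tz": -10,"wx": 0,"wy": 0,"wz": 0,"grip": 0},
    {"tx": 0,"ty": 0,"tz": -10,"wx": 0,"wy": 0,"wz": 0,"grip": 0},
    {"tx": 0,"ty": 0,"tz": -10,"wx": 0,"wy": 0,"wz": 0,"grip": 0},
  ],
)

```text
time_s: 12.33
tool_pos: [0.5672, -0.0279, 0.1582]
tool_rot: [0.828, 0.561, 0.0, 0.0]
force: [0.0, 2.3, -4.4]
gripper_width: 0.0132
```

Call:
drive_tool(
  plan=[
    {"tx": 0,"ty": 0,"tz": -10,"wx": 0,"wy": 0,"wz": 0,"grip": 0},
    {"tx": 0,"ty": 0,"tz": -10,"wx": 0,"wy": 0,"wz": 0,"grip": 0},
    {"tx": 0,"ty": 0,"tz": -8,"wx": 0,"wy": 0,"wz": 0,"grip": 0},
    {"tx": 0,"ty": 0,"tz": -6,"wx": 0,"wy": 0,"wz": 0,"grip": 0},
    {"tx": 0,"ty": 0,"tz": -3,"wx": 0,"wy": 0,"wz": 0,"grip": 0},
  ],
)

```text
time_s: 12.75
tool_pos: [0.5677, -0.028, 0.1954]
tool_rot: [0.828, 0.561, 0.001, 0.001]
force: [-0.1, 0.1, -5.2]
gripper_width: 0.0128
```

Call:
drive_tool(
  plan=[
    {"tx": 0,"ty": 0,"tz": 0,"wx": 0,"wy": 0,"wz": 0,"grip": 0},
    {"tx": 0,"ty": 0,"tz": 0,"wx": 0,"wy": 0,"wz": 0,"grip": 0},
    {"tx": 0,"ty": 0,"tz": 0,"wx": 0,"wy": 0,"wz": 0,"grip": 0},
    {"tx": 0,"ty": 0,"tz": 0,"wx": 0,"wy": 0,"wz": 0,"grip": 0},
    {"tx": 0,"ty": 0,"tz": 0,"wx": 0,"wy": 0,"wz": 0,"grip": 0},
  ],
)

```text
time_s: 13.17
tool_pos: [0.5666, -0.0278, 0.1932]
tool_rot: [0.828, 0.561, -0.001, -0.0]
force: [-0.3, -1.0, -4.8]
gripper_width: 0.0129
```

```bash
python3 pic.py 12 side top; python3 - <<'E'
from h import *
from scipy.optimize import least_squares
R=np.array([[np.cos(YAW),-np.sin(YAW)],[np.sin(YAW),np.cos(YAW)]])
for n in("side","top"):
    c=pickle.load(open(f"{n}12.pkl","rb"))
    P=cloud(c).reshape(-1,3);P=P[np.isfinite(P[:,0])];L=np.c_[(P[:,:2]-C)@R,P[:,2]]
    h=np.histogram(L[(abs(L[:,0])<.07)&(abs(L[:,1])<.11)][:,2],bins=np.arange(.03,.30,.006));print(n,[(round(b,3),int(k)) for k,b in zip(*h)])
    S=L[(abs(L[:,0])<.06)&(abs(L[:,1])<.1)&(abs(L[:,2]-.2)<.012)]
    if len(S)>30:
        f=least_squares(lambda p:S[:,2]-(p[0]+p[1]*S[:,0]+p[2]*S[:,1]),[.2,0,0],loss="soft_l1",f_scale=.001).x
        print("floor",len(S),f.round(4),np.rad2deg(f[1:]).round(2))
    S=L[(abs(L[:,0])<.07)&(abs(L[:,1])<.11)&((abs(L[:,0])>.057)|(abs(L[:,1])>.098))&(abs(L[:,2]-.232)<.006)]
    if len(S)>30:
        f=least_squares(lambda p:S[:,2]-(p[0]+p[1]*S[:,0]+p[2]*S[:,1]),[.23,0,0],loss="soft_l1",f_scale=.001).x
        print("rim",len(S),f.round(4),np.rad2deg(f[1:]).round(2))
E
```

```text
t 13.27 pos [ 0.5668 -0.0279  0.1935] box [0.0001 0.0012] yaw toolY -21.76 toolz [-8.e-04  2.e-04 -1.e+00] F [ 0.19 -0.28 -5.27] M [ 0.02 -0.02 -0.02] w 0.013 j [-0.173  0.097  1.752  0.     1.293  0.207]
side [(np.float64(0.03), 196), (np.float64(0.036), 138), (np.float64(0.042), 166), (np.float64(0.048), 210), (np.float64(0.054), 121), (np.float64(0.06), 159), (np.float64(0.066), 145), (np.float64(0.072), 149), (np.float64(0.078), 168), (np.float64(0.084), 108), (np.float64(0.09), 181), (np.float64(0.096), 106), (np.float64(0.102), 0), (np.float64(0.108), 0), (np.float64(0.114), 0), (np.float64(0.12), 0), (np.float64(0.126), 0), (np.float64(0.132), 0), (np.float64(0.138), 0), (np.float64(0.144), 0), (np.float64(0.15), 0), (np.float64(0.156), 0), (np.float64(0.162), 0), (np.float64(0.168), 0), (np.float64(0.174), 0), (np.float64(0.18), 0), (np.float64(0.186), 48), (np.float64(0.192), 702), (np.float64(0.198), 389), (np.float64(0.204), 487), (np.float64(0.21), 395), (np.float64(0.216), 399), (np.float64(0.222), 304), (np.float64(0.228), 33), (np.float64(0.234), 28), (np.float64(0.24)
[... 719 characters left out ...]
p.float64(0.144), 0), (np.float64(0.15), 0), (np.float64(0.156), 0), (np.float64(0.162), 0), (np.float64(0.168), 0), (np.float64(0.174), 0), (np.float64(0.18), 0), (np.float64(0.186), 6), (np.float64(0.192), 413), (np.float64(0.198), 75), (np.float64(0.204), 154), (np.float64(0.21), 82), (np.float64(0.216), 59), (np.float64(0.222), 99), (np.float64(0.228), 15), (np.float64(0.234), 1), (np.float64(0.24), 4), (np.float64(0.246), 7), (np.float64(0.252), 42), (np.float64(0.258), 33), (np.float64(0.264), 0), (np.float64(0.27), 0), (np.float64(0.276), 0), (np.float64(0.282), 0), (np.float64(0.288), 0)]
floor 552 [ 0.1988 -0.071  -0.0106] [-4.07 -0.6 ]
rim 51 [ 0.2278 -0.0053 -0.0041] [-0.3  -0.23]
```

View pics/side12.png

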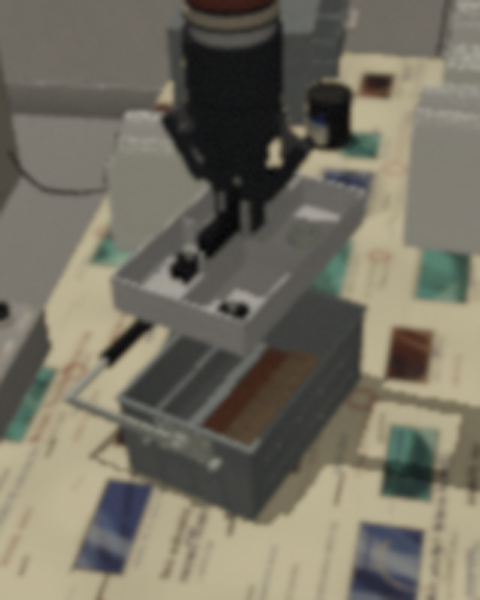

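View pics/top12.png

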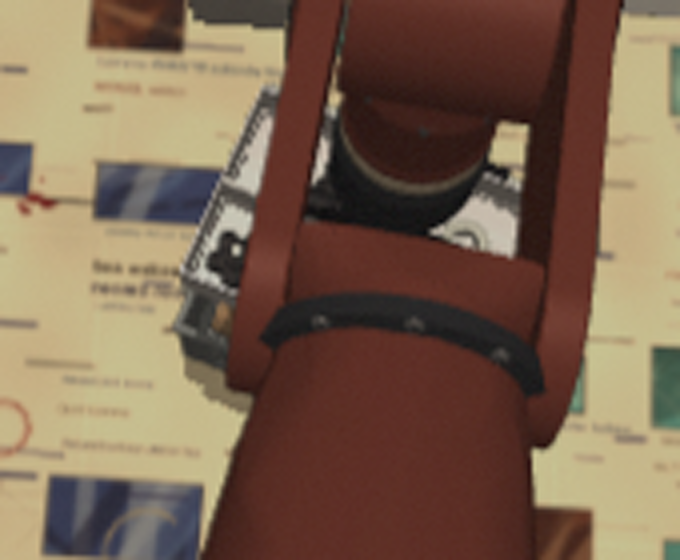

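Call:
drive_tool(
  plan=[
    {"tx": 0,"ty": 0,"tz": -3,"wx": 0,"wy": 0,"wz": 0,"grip": 0},
    {"tx": 0,"ty": 0,"tz": -2,"wx": 0,"wy": 0,"wz": 0,"grip": 0},
    {"tx": 0,"ty": 0,"tz": 0,"wx": 0,"wy": 0,"wz": 0,"grip": 0},
    {"tx": 0,"ty": 0,"tz": 0,"wx": 0,"wy": 0,"wz": 0,"grip": 0},
    {"tx": 0,"ty": 0,"tz": 0,"wx": 0,"wy": 0,"wz": 0,"grip": 0},
  ],
)

```text
time_s: 13.68
tool_pos: [0.5672, -0.0279, 0.1992]
tool_rot: [0.828, 0.561, 0.0, 0.0]
force: [0.1, -0.3, -5.0]
gripper_width: 0.013
```

Call:
drive_tool(
  plan=[
    {"tx": 0,"ty": 0,"tz": 0,"wx": 0,"wy": 0,"wz": 0,"grip": 0},
    {"tx": 0,"ty": 0,"tz": 0,"wx": 0,"wy": 0,"wz": 0,"grip": 0},
    {"tx": 0,"ty": 0,"tz": 0,"wx": 0,"wy": 0,"wz": 0,"grip": 0},
    {"tx": 0,"ty": 0,"tz": 0,"wx": 0,"wy": 0,"wz": 0,"grip": 0},
    {"tx": 0,"ty": 0,"tz": 0,"wx": 0,"wy": 0,"wz": 0,"grip": 0},
  ],
)

```text
time_s: 14.1
tool_pos: [0.5671, -0.0279, 0.199]
tool_rot: [0.828, 0.561, -0.0, -0.0]
force: [0.4, 0.0, -6.0]
gripper_width: 0.0131
```

```bash
python3 pic.py 13 side top; python3 fit.py 13 side;python3 - <<'E'
from h import *
R=np.array([[np.cos(YAW),-np.sin(YAW)],[np.sin(YAW),np.cos(YAW)]])
for n in("side","top"):
    c=pickle.load(open(f"{n}13.pkl","rb"))
    P=cloud(c).reshape(-1,3);P=P[np.isfinite(P[:,0])];L=np.c_[(P[:,:2]-C)@R,P[:,2]]
    for sx in(-1,1):
        for sy in(-1,1):
            S=L[(L[:,0]*sx>.01)&(L[:,0]*sx<.056)&(L[:,1]*sy>.01)&(L[:,1]*sy<.098)&(abs(L[:,2]-.2)<.006)]
            T=L[(L[:,0]*sx>.0)&(L[:,0]*sx<.07)&(L[:,1]*sy>.0)&(L[:,1]*sy<.11)&((abs(L[:,0])>.058)|(abs(L[:,1])>.099))&(L[:,2]>.18)&(L[:,2]<.245)]
            print(n,sx,sy,len(S),"floor med",np.median(S[:,2]).round(4) if len(S) else None,"rim top",len(T),np.percentile(T[:,2],[97]).round(4) if len(T) else None)
for n,boxes in dict(side=dict(jarb=(240,115,275,150),jarc=(155,275,200,325),case=(205,310,270,384)),).items():
    a=pickle.load(open(f"{n}0.pkl","rb"))["frame"].astype(int);b=pickle.load(open(f"{n}13.pkl","rb"))["frame"].astype(int)
    for k,(u0,v0,u1,v1) in boxes.items(): print(k,abs(a[v0:v1,u0:u1]-b[v0:v1,u0:u1]).mean().round(2))
E
```

```text
t 14.2 pos [ 0.567  -0.0279  0.1989] box [0.0003 0.0013] yaw toolY -21.76 toolz [-1.e-04  0.e+00 -1.e+00] F [ 0.38 -0.21 -5.13] M [ 0.03 -0.04  0.02] w 0.0127 j [-0.173  0.093  1.747 -0.     1.302  0.207]
side 381 [ 0.567  -0.0265 -0.3817] -21.87 14.2
bail-ish 248 [0.0144 0.0157 0.1747] q 91.0
side -1 -1 89 floor med 0.1995 rim top 396 [0.2306]
side -1 1 111 floor med 0.1994 rim top 532 [0.2311]
side 1 -1 0 floor med None rim top 106 [0.2308]
side 1 1 77 floor med 0.1997 rim top 512 [0.2312]
top -1 -1 0 floor med None rim top 0 None
top -1 1 69 floor med 0.2014 rim top 146 [0.2341]
top 1 -1 138 floor med 0.2009 rim top 76 [0.232]
top 1 1 99 floor med 0.201 rim top 121 [0.2347]
jarb 59.93
jarc 2.46
case 2.43
```

View pics/side13.png

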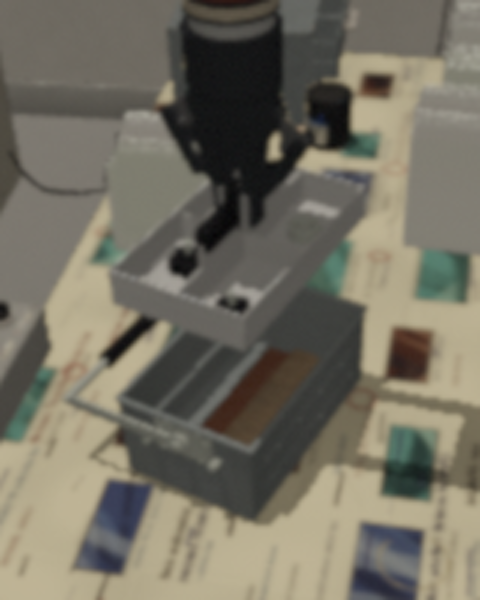

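The tray is level to within 1 mm and steady, and the box is where it started. Handing in.

```bash
python3 -c "
from bench import r
print(r.hand_in())"
```

```text
the job is handed in; nothing more can be done
None
```

The handle is folded right down to the far side of the box (+x). The tray is held level and still by its middle grip, with its underside about 10 cm above the box rim. The job was handed in at about 14.2 s of the 48 s allowed.

**What went wrong on the way**
- **First push missed:** it passed over the handle without moving it. The camera showed the real fingertips about 36 mm higher than the reported tool position. I allowed for that from then on and folded the handle to +x instead of towards the robot.
- **Second push slipped:** while I was pressing the handle down, the fingers slid off its outer side with about 14 N. I lifted, re-centred and pressed it down again until it met its stop, also at about 14 N.

**Last checks**
- **Tray:** the visible compartment floors and rim agree within about 1 mm in the side view. The top view read the tray 1–3 mm higher and showed only part of it. The load was steady at about 5 N, and the grip width held at 13 mm.
- **Box:** its position and angle match the first side-camera measurement within 1 mm and 0.1°.
- **Handle:** I measured it level just before taking the tray. In the last picture it still looks down, but I did not measure it again.
- **Loose parts:** both knobs and one collar were seen in the tray after the lift. The second collar was hidden from both cameras, so I did not see it directly; nothing was seen to fall.
- **Things around the box:** the white-lidded jar and the pin case had not changed in the pictures. The image check for the yellow-lidded jar failed because the gripper hid it at the end; earlier pictures showed it in place. I did not check the air gun separately.

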